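# Bring out the plug gauge on its tray

## Task

Both trays of the little two-lane rack stand part way out. First push the tray that holds only a nut fully home with a fingertip, then hook a fingertip behind the upturned lip of the tray that holds the plug gauge and draw it out along its rails to its stop. Do not grip anything, the lip included: leave the gauge standing upright and the nut lying in their trays, both untouched, and leave the screwdriver beside the rack where it is.

Things in the scene. Friction and masses are not known exactly. Their poses are not given: they have to be found in the camera images.
- rack: Grey two-lane tray rack bolted to the trolley top, 190 x 232 mm, rails 35 mm high. Origin on the trolley top (z = 0) midway between the two lanes; x points to its closed back, so the trays come out along -x; y is to the left as seen from the robot, z up. The lanes lie at y = +55 mm (left) and -55 mm (right). Its position and yaw vary.
- tray_left (a joint): Slide of the left tray (the lane at the rack's +y side) in m: 0 = fully home, 0.11 = fully out at its stop; it grows as the tray moves along the rack's -x, towards the robot. It starts at 0.02 to 0.05. The slide is level, has a dry friction of about 2 N and no spring, and stays where it is left.
- tray_right (a joint): Slide of the right tray (the lane at the rack's -y side) in m: 0 = fully home, 0.11 = fully out at its stop; it grows as the tray moves along the rack's -x, towards the robot. It starts at 0.02 to 0.05. The slide is level, has a dry friction of about 2 N and no spring, and stays where it is left.
- gauge: Plain grey steel plug gauge, a stepped solid of revolution, standing upright in one of the trays: foot 48 mm across, 98 mm high with a thin stem on top. Origin at the centre of its foot, z up. Loose; which tray it is in varies.
- nut: Steel hex nut, 21 mm across, 11 mm high, lying flat in the other tray, below its rims. Origin at the centre of its underside, z up. Loose; it may slide about in its tray.
- hook_left (a point): Middle of the upper edge of the left tray's lip, on its back face (the side towards the pan); moves with the tray; axes as the rack's. The lip face is square to the rack's x and 72 mm wide along its y; its edge is 46 mm above the trolley top, 32 mm above the tongue behind it. Behind the lip there are 55 mm free before the pan's front rim.
- floor_left (a point): Centre of the left pan's floor, 16 mm above the trolley top, on the rubber liner; moves with the tray, 105 mm behind the lip's back face. Pan: aluminium, 100 x 94 mm, rims 36 mm above the trolley top. In front of it a flat tongue, 72 mm wide, upper face 14 mm above the trolley top, reaches 55 mm forward to the lip.
- pad_left (a point): Middle of the front face (robot side) of the orange push pad on the left tray's lip: pad 5 mm thick, 66 mm wide, from 12 to 40 mm above the trolley top; this face is 8 mm in front of the lip's back face. Lip plate 3 mm thick, aluminium. Moves with the tray; axes as the rack's.
- hook_right (a point): Middle of the upper edge of the right tray's lip, on its back face (the side towards the pan); moves with the tray; axes as the rack's. The lip face is square to the rack's x and 72 mm wide along its y; its edge is 46 mm above the trolley top, 32 mm above the tongue behind it. Behind the lip there are 55 mm free before the pan's front rim.
- floor_right (a point): Centre of the right pan's floor, 16 mm above the trolley top, on the rubber liner; moves with the tray, 105 mm behind the lip's back face. Pan: aluminium, 100 x 94 mm, rims 36 mm above the trolley top. In front of it a flat tongue, 72 mm wide, upper face 14 mm above the trolley top, reaches 55 mm forward to the lip.
- pad_right (a point): Middle of the front face (robot side) of the orange push pad on the right tray's lip: pad 5 mm thick, 66 mm wide, from 12 to 40 mm above the trolley top; this face is 8 mm in front of the lip's back face. Lip plate 3 mm thick, aluminium. Moves with the tray; axes as the rack's.
- driver: Loose screwdriver, yellow handle, 200 x 32 x 20 mm, lying near the robot's edge on the right. Origin at the middle of its length on its underside.
Mind the look-alikes: they are no part of the job. Of the things shaped like the gauge, the grey one is meant.

How it is judged:
By the outcome, as a careful person would: the job done as asked, in the order asked, and still so for the second after the job is handed in, with the robot touching nothing.
It also fails if it takes over 48 s, if anything falls off the work surface, if the arm or the gripper's body presses on something with over 40 N, if the wrist force passes 120 N, or if a joint passes its speed limit or range.

## Robot

A 7-joint arm with a two-finger parallel gripper is mounted at the origin on a cart in front of the work surface, level with it; the furniture and walls round the work are solid. World frame = base frame: x ahead of the robot, y to its left, z up, the work surface at z = 0. Lengths are in mm, angles in rad, forces in N, time in s.
With the tool pointing down it reaches from about 350 to 900 mm from the base axis. Payload 7.2 kg.
Tool frame: the origin (TCP) lies midway between the tips of the shut fingers; the grasp point (between the pads) lies 19 mm behind it; x points along the fingers, y is the direction in which the jaws open and shut, and the axes are right-handed (so a half turn about x gives the same grasp; the last joint's range is limited). The gripper opens to 88 mm and grips with 3 to 60 N. Pads are 20 mm wide; open, the fingers measure 115 mm over their backs; the gripper's body (75 mm by 178 mm) begins 61 mm behind the grasp point.
Start: joints at [-1.322, 0.411, -0.013, 1.596, 0.006, 1.134, -0.082], TCP at [194.714, 593.899, 222.653] pointing down, gripper open.
Joint ranges: [-2.95, 2.95], [-0.29, 1.99], [-1.47, 1.44], [0.14, 2.54], [-1.03, 4.17], [0.13, 1.85], [-2.86, 2.86]. Speed limits (rad/s): [2.39, 2.39, 3.01, 3.01, 3.14, 3.14, 3.14].

## Interface

Orientations are given as a 3x3 rotation matrix whose columns are the frame's x, y, z axes.
In Python, from station import bot gives the robot as it stands. The module is installed in compiled form; this text tells all that it offers.
- The arm moves only by the tool play_rows, never from a script. Its argument "commands" is a list of rows, each an object with "dp": the shift along the tool's x, y, z in mm, a list of three; "yaw": the turn about the tool's x in degrees; "gripper": the closure, from -1 (fully open) to 1 (shut). In form: [{"dp": [x, y, z], "yaw": yaw, "gripper": gripper}, ...]. A call has 1 to 12 rows; each row is the pose to reach, as a shift and turn from the pose commanded when the call began, along the tool's axes at that moment; what a row does not reach only later rows make up. A row lasts 1/8 s, in which the tool goes at most 62.5 mm and 10.7 degrees, less where a joint would pass 70% of its speed; a pose out of reach is approached as far as the arm can. A call with a gripper value outside its range is refused whole. The fingers move at their own pace and stop on an object; "newtons" is the grip in N (left out, the last holds). Time passes only in rows, so rows that repeat a pose let the fingers close. It gives the time, the measured TCP pose, the force and the opening at its end, in the units of the state.
- bot.state(): the state, without advancing time (a new reading comes with each control period).
- bot.read_camera(name): name is "side" or "top" or "wrist"; returns a dict with "color" (400x640x3 uint8, blue, green, red), "fov_y" (degrees; the focal length in pixels is half the picture's height over the tangent of half this angle, whatever the lens; pixels are square), "cx", "cy" (the principal point, pixels), "rvec" (rotation vector, rad) and "tvec" (3), from world to camera coordinates, as OpenCV has them. Camera axes: x right, y down, z forward; pixel columns grow to the right and rows downward; lengths in mm; the calibration is good to about 2 mm. A picture is of the moment at which its call begins. There is no depth.
- bot.sign_off(): hands the job in, once; it reports no verdict.
The state is a dict: "time": time; "joint_positions": joint angles; "joint_velocities": joint speeds; "tau": joint torques, N m; "position": TCP position; "ee_rot": TCP orientation; "contact_force": force on the tool from outside, world axes, zero at the start; "wrist_torque": the same for the moment, N m; "opening": finger opening in mm.
Only numpy, scipy, OpenCV 4.12 (cv2) and the standard library are available. Lean on these libraries where they do the work, as an engineer would, in place of code of your own. Each camera call takes 0.05 s, during which the arm holds its last target.

## Working session

There is one attempt and no reset: what is moved stays moved. The work goes in short steps, Python scripts to look and compute and a tool call to move; the robot and the scene stay as the last step left them, time stands still between calls to the robot, and variables do not carry over. Pictures are saved under pics/ and viewed, and the job is handed in when it is done.

Besides the shell and the picture viewer there is one more tool, called after "Emit:" as name(argument=value, ...), one argument or row to a line, values as JSON. play_rows: Moves the arm, as the interface text tells. Its arguments: {"type":"object","properties":{"commands":{"type":"array"},"newtons":{"type":"number"}},"required":["commands"]}

```bash
mkdir -p pics; cat > h.py <<'E'
import numpy as np, cv2
from station import bot
def cam(n):
    c=bot.read_camera(n); im=np.array(c['color']); h=im.shape[0]
    f=h/2/np.tan(np.radians(c['fov_y'])/2)
    K=np.array([[f,0,c['cx']],[0,f,c['cy']],[0,0,1]]); R,_=cv2.Rodrigues(np.array(c['rvec'],float)); t=np.array(c['tvec'],float).ravel()
    return im,K,R,t
def ray(c,p,z):
    _,K,R,t=c; o=-R.T@t; d=R.T@np.linalg.inv(K)@np.array([p[0],p[1],1.]); return o+d*(z-o[2])/d[2]
def proj(c,P):
    _,K,R,t=c; q=K@(R@np.array(P,float)+t); return q[:2]/q[2]
E
python3 - <<'E'
from h import *
import pickle
D={}
for n in ['top','side','wrist']:
    D[n]=cam(n); cv2.imwrite(f'pics/{n}0.png',D[n][0]); print(n,-D[n][2].T@D[n][3])
pickle.dump(D,open('d0.pkl','wb'))
s=bot.state(); print(s['time'],s['position'],s['ee_rot'],s['opening'],s['contact_force'])
E
```

```text
top [346.67844324 -67.2021312  937.22100599]
side [ 555.04602438 -785.84373775  496.94491776]
wrist [117.76899049 618.86117561 383.23658734]
0.15 [194.61006081 593.53365628 222.02119909] [[-3.09200411e-04  3.11497782e-01  9.50246829e-01]
 [-1.16527366e-03  9.50246117e-01 -3.11497928e-01]
 [-9.99999273e-01 -1.20361289e-03  6.91636697e-05]] 88.08756426887311 [-0.37575158 -0.62300979 -0.3108394 ]
```

View pics/top0.png

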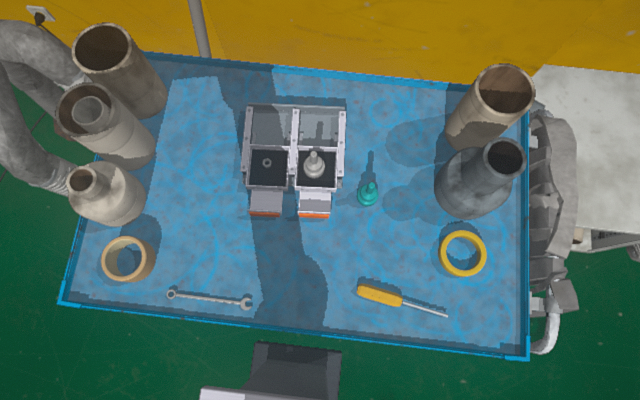

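View pics/side0.png

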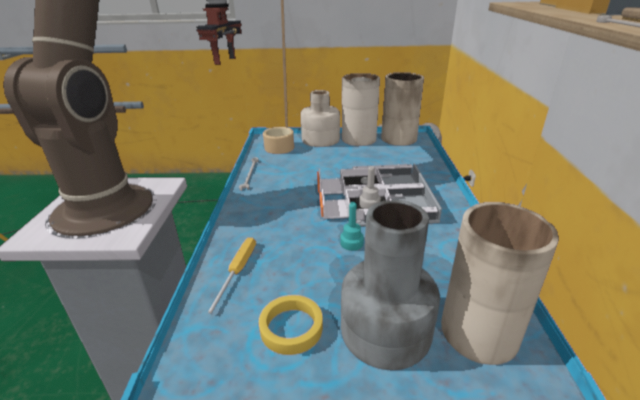

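View pics/wrist0.png

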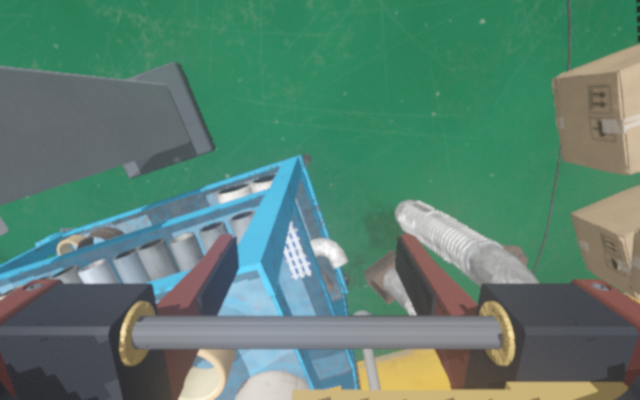

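Top: the nut is at (267,163) in the left tray and the grey gauge at (313,163) in the right tray. The teal look-alike stands at (368,193), the screwdriver at (400,298), the spanner (not part of the job) at (210,299). The orange pads are at (265,214) and (313,216). Next, a close crop.

```bash
python3 - <<'E'
from h import *
import pickle
D=pickle.load(open('d0.pkl','rb'))
im=D['top'][0]; cv2.imwrite('pics/topcrop.png',cv2.resize(im[95:230,230:390],None,fx=5,fy=4.4*5/4.4*0.88,interpolation=cv2.INTER_CUBIC)[:600])
im=D['side'][0]; cv2.imwrite('pics/sidecrop.png',cv2.resize(im[155:255,300:450],None,fx=5,fy=5,interpolation=cv2.INTER_CUBIC))
T=D['top']
hsv=cv2.cvtColor(T[0],cv2.COLOR_BGR2HSV)
m=((hsv[...,0]<14)&(hsv[...,1]>130)&(hsv[...,2]>90)).astype('uint8'); 
n,l,st,ce=cv2.connectedComponentsWithStats(m)
for i in range(1,n):
    if st[i,4]>15: print(st[i],ce[i],ray(T,ce[i],30))
for p in [(400,298),(368,193),(313,163)]: print(p,ray(T,p,0))
E
```

```text
[249 212  30   4  60] [264.26666667 213.31666667] [525.24659738  75.68887847  30.        ]
[299 213  30   5 107] [313.37383178 215.1588785 ] [533.71032868 -32.80339951  30.        ]
(400, 298) [ 378.57108517 -241.33327713    0.        ]
(368, 193) [ 606.55067336 -151.02345288    0.        ]
(313, 163) [664.36833058 -15.85386144   0.        ]
```

View pics/topcrop.png

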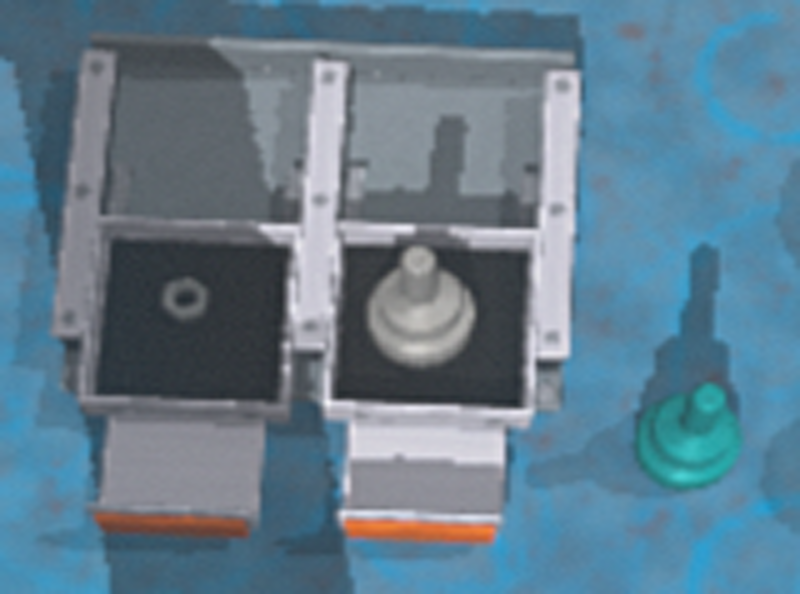

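View pics/sidecrop.png

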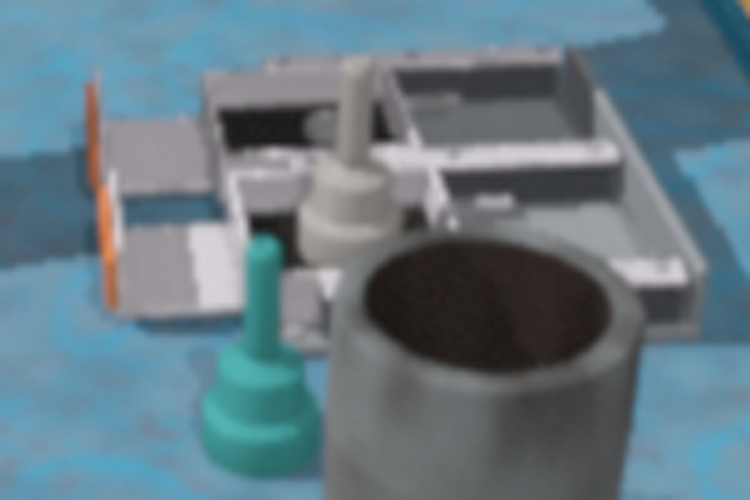

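```bash
python3 - <<'E'
from h import *
import pickle
D=pickle.load(open('d0.pkl','rb'))
T=D['top'];S=D['side']
f=lambda p:(p[0]/5+230,p[1]/4.4+95)
P={k:ray(T,f(p),35)[:2] for k,p in dict(FL=(52,335),FR=(570,360),BL=(80,50),BR=(582,72),MFl=(295,348),MFr=(327,350),MBl=(314,60),MBr=(349,62)).items()}
for k in P: print(k,P[k].round(1))
for a,b in [('FL','FR'),('BL','BR'),('FL','BL'),('FR','BR'),('MFl','MBl'),('MFr','MBr')]:
    d=P[b]-P[a]; print(a,b,np.linalg.norm(d).round(1),np.degrees(np.arctan2(d[1],d[0])).round(2))
# lip top edges (z46), tray-lip white line
for k,p,z in [('padL top L',(97,512),43),('padL top R',(250,519),43),('padR L',(345,515),46),('padR R',(502,519),46),('padL bot L',(97,531),12),('padL bot R',(248,536),12),('padR bot L',(345,538),12),('padR botR',(495,543),12)]:
    print(k,ray(T,f(p),z).round(1))
for p in [(108,525),(415,258)]: print(ray(T,f(p),98 if p[0]>400 else 0).round(1))
# side view: pad tops
g=lambda p:(p[0]/5+300,p[1]/5+155)
for k,p,z in [('lipL far top',(97,68),46),('lipR far top',(105,160),46),('lipR near top',(118,225),46),('padL bot near',(100,188),12),('padRbot near',(112,308),12),('padR bot far',(103,225),12)]: print(k,ray(S,g(p),z).round(1))
E
```

```text
FL [614.3 142.6]
FR [628.1 -90.9]
BL [773.2 155. ]
BR [787.8 -80.2]
MFl [620.1  32.8]
MFr [620.7  18.3]
MBl [780.2  45.2]
MBr [780.9  28.8]
FL FR 234.0 -86.62
BL BR 235.7 -86.43
FL BL 159.3 4.46
FR BR 160.1 3.84
MFl MBl 160.5 4.44
MFr MBr 160.5 3.74
padL top L [523.2 106.5  43. ]
padL top R [527.5  39.6  43. ]
padR L [533.7  -1.5  46. ]
padR R [539.6 -69.6  46. ]
padL bot L [519.5 111.   12. ]
padL bot R [524.8  43.   12. ]
padR bot L [ 5.288e+02 -5.000e-01  1.200e+01]
padR botR [534.1 -68.   12. ]
[525.5 108.8   0. ]
[651.9 -18.7  98. ]
lipL far top [527.9 110.3  46. ]
lipR far top [533.6  12.7  46. ]
lipR near top [540.3 -47.   46. ]
padL bot near [529.9  44.5  12. ]
padRbot near [537.2 -63.3  12. ]
padR bot far [532.    8.9  12. ]
```

Choice confirmed: the nut is alone in the left tray, and the grey gauge is in the right one. Rack yaw is about +3.9°. The left pad centre is at about (524,75) and the right at about (533,-34), 109 mm apart, which fits the given 110 mm. Next I move in front of the left pad, staying high, with the gripper shut.

Emit:
play_rows(
  commands=[
    {"dp": [0,-34,36],"yaw": -2,"gripper": 1},
    {"dp": [0,-68,72],"yaw": -4,"gripper": 1},
    {"dp": [5,-102,108],"yaw": -6,"gripper": 1},
    {"dp": [10,-136,144],"yaw": -8,"gripper": 1},
    {"dp": [20,-170,181],"yaw": -10,"gripper": 1},
    {"dp": [30,-204,217],"yaw": -12,"gripper": 1},
    {"dp": [40,-238,253],"yaw": -14,"gripper": 1},
    {"dp": [50,-272,290],"yaw": -16,"gripper": 1},
    {"dp": [60,-306,326],"yaw": -18,"gripper": 1},
    {"dp": [70,-340,362],"yaw": -20,"gripper": 1},
    {"dp": [70,-375,398],"yaw": -22,"gripper": 1},
    {"dp": [70,-407,434],"yaw": -22,"gripper": 1},
  ],
)

```text
time: 1.65
position: [480.7, 70.3, 152.5]
ee_rot: [[-0.0, -0.068, 0.998], [-0.0, 0.998, 0.068], [-1.0, -0.0, -0.0]]
contact_force: [0.9, 0.3, -0.1]
opening: 0.1
```

```bash
python3 - <<'E'
from h import *
import pickle
D={}
for n in ['wrist','top']:
    D[n]=cam(n); cv2.imwrite(f'pics/{n}1.png',D[n][0])
pickle.dump(D,open('d1.pkl','wb'))
s=bot.state(); print(s['time'],s['position'],s['ee_rot'].round(3) if hasattr(s['ee_rot'],'round') else s['ee_rot'],s['opening'],s['contact_force'])
E
```

```text
1.75 [482.28324025  66.87464959 152.72814115] [[ 0.001 -0.06   0.998]
 [-0.002  0.998  0.06 ]
 [-1.    -0.002  0.001]] 0.808612015261176 [ 0.18862296  0.2277375  -0.61802788]
```

View pics/wrist1.png

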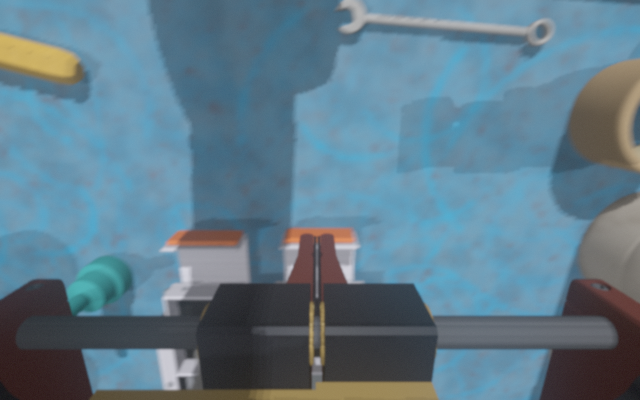

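The shut fingertip at (315,240) lines up with the left pad (322,237). The right pad is at (208,238). I measure both from this closer view.

```bash
python3 - <<'E'
from h import *
import pickle
D=pickle.load(open('d1.pkl','rb')); W=D['wrist']
cv2.imwrite('pics/w1c.png',cv2.resize(W[0][215:305,155:375],None,fx=3.6,fy=3.6,interpolation=cv2.INTER_CUBIC))
hsv=cv2.cvtColor(W[0],cv2.COLOR_BGR2HSV)
m=((hsv[...,0]<14)&(hsv[...,1]>140)&(hsv[...,2]>110)).astype('uint8'); m[:215]=0;m[260:]=0
n,l,st,ce=cv2.connectedComponentsWithStats(m)
for i in range(1,n):
    if st[i,4]>40:
        c,_=cv2.findContours((l==i).astype('uint8'),0,2); print(st[i],[ (tuple(q),ray(W,q,z).round(1)[:2]) for q,z in zip(cv2.boxPoints(cv2.minAreaRect(c[0])).round(1),[26]*4)])
for k in range(3): s=bot.state(); print(s['time'],s['position'])
E
```

```text
[287 230  20  11 125] [((np.float32(287.0), np.float32(230.0)), array([521.7,  44.3])), ((np.float32(306.0), np.float32(230.0)), array([520.4,  62.6])), ((np.float32(306.0), np.float32(240.0)), array([531. ,  63.2])), ((np.float32(287.0), np.float32(240.0)), array([532.2,  44.7]))]
1.75 [482.28324025  66.87464959 152.72814115]
1.75 [482.28324025  66.87464959 152.72814115]
1.75 [482.28324025  66.87464959 152.72814115]
```

View pics/w1c.png

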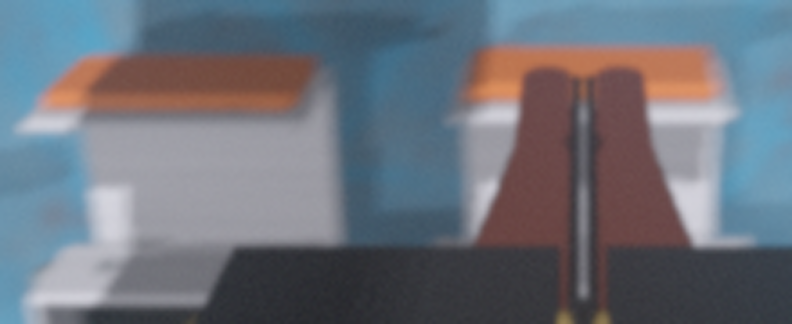

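```bash
python3 - <<'E'
from h import *
import pickle
D=pickle.load(open('d1.pkl','rb')); W=D['wrist']
f=lambda p:(p[0]/3.6+155-.36,p[1]/3.6+215-.36)
for k,p,z in [('R bot l',(88,57),12),('R bot r',(318,57),12),('R top l',(40,109),40),('R top r',(300,108),40),('L bot l',(478,48),12),('L bot r',(714,46),12),('L top l',(465,100),40),('L top r',(722,98),40),('Rlip l',(15,130),46),('Llip l',(450,122),46),('Llip r',(735,120),46)]: print(k,ray(W,f(p),z).round(1))
E
```

```text
R bot l [535.4 -66.   12. ]
R bot r [531.1  -1.3  12. ]
R top l [538.4 -67.1  40. ]
R top r [5.336e+02 2.000e-01 4.000e+01]
L bot l [525.4  43.6  12. ]
L bot r [520.3 109.8  12. ]
L top l [528.4  42.8  40. ]
L top r [523.4 109.1  40. ]
Rlip l [541.7 -71.   46. ]
Llip l [532.   39.7  46. ]
Llip r [526.6 112.1  46. ]
```

Emit:
play_rows(
  commands=[
    {"dp": [30,3,0],"yaw": 0,"gripper": 1},
    {"dp": [60,5,0],"yaw": 0,"gripper": 1},
    {"dp": [90,5,0],"yaw": 0,"gripper": 1},
    {"dp": [115,5,0],"yaw": 0,"gripper": 1},
    {"dp": [127,5,0],"yaw": 0,"gripper": 1},
    {"dp": [127,5,8],"yaw": 0,"gripper": 1},
    {"dp": [127,5,16],"yaw": 0,"gripper": 1},
    {"dp": [127,5,22],"yaw": 0,"gripper": 1},
    {"dp": [127,5,26],"yaw": 0,"gripper": 1},
    {"dp": [127,5,26],"yaw": 0,"gripper": 1},
    {"dp": [127,5,26],"yaw": 0,"gripper": 1},
  ],
)

```text
time: 3.12
position: [505.7, 78.6, 25.7]
ee_rot: [[-0.0, -0.067, 0.998], [-0.0, 0.998, 0.067], [-1.0, -0.0, -0.0]]
contact_force: [-0.4, -0.2, -0.1]
opening: 0.4
```

```bash
python3 - <<'E'
from h import *
D={}
for n in ['side','wrist']:
    D[n]=cam(n)
cv2.imwrite('pics/s2.png',cv2.resize(D['side'][0][120:240,270:450],None,fx=4,fy=4,interpolation=cv2.INTER_CUBIC));cv2.imwrite('pics/w2.png',D['wrist'][0])
s=bot.state(); print(s['time'],s['position'],s['contact_force'])
E
```

```text
3.225 [505.67446319  78.66953521  25.62814093] [ 0.3187566  -0.42546681 -0.68600856]
```

View pics/s2.png

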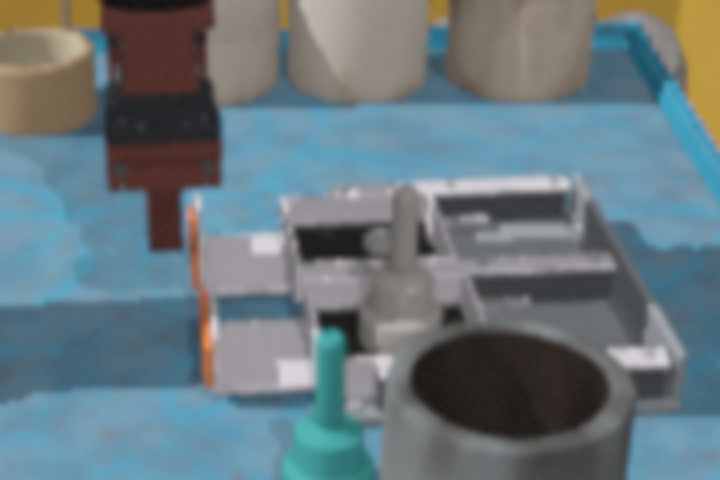

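View pics/w2.png

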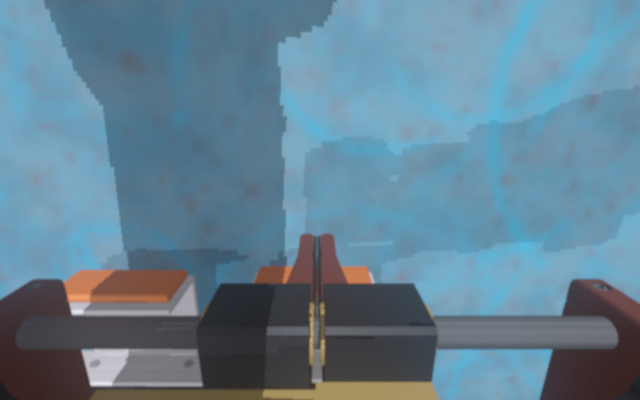

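Emit:
play_rows(
  commands=[
    {"dp": [0,0,3],"yaw": 0,"gripper": 1},
    {"dp": [0,0,5],"yaw": 0,"gripper": 1},
    {"dp": [0,0,7],"yaw": 0,"gripper": 1},
    {"dp": [0,0,9],"yaw": 0,"gripper": 1},
    {"dp": [0,0,11],"yaw": 0,"gripper": 1},
    {"dp": [0,0,13],"yaw": 0,"gripper": 1},
    {"dp": [0,0,15],"yaw": 0,"gripper": 1},
    {"dp": [0,0,17],"yaw": 0,"gripper": 1},
    {"dp": [0,0,19],"yaw": 0,"gripper": 1},
    {"dp": [0,0,21],"yaw": 0,"gripper": 1},
    {"dp": [0,0,23],"yaw": 0,"gripper": 1},
    {"dp": [0,0,25],"yaw": 0,"gripper": 1},
  ],
)

```text
time: 4.72
position: [531.0, 80.3, 25.6]
ee_rot: [[-0.0, -0.067, 0.998], [-0.0, 0.998, 0.067], [-1.0, -0.0, -0.0]]
contact_force: [-2.6, -0.7, -1.5]
opening: 0.5
```

Emit:
play_rows(
  commands=[
    {"dp": [0,0,2],"yaw": 0,"gripper": 1},
    {"dp": [0,0,4],"yaw": 0,"gripper": 1},
    {"dp": [0,0,6],"yaw": 0,"gripper": 1},
    {"dp": [0,0,8],"yaw": 0,"gripper": 1},
  ],
)

```text
time: 5.22
position: [538.9, 80.9, 25.6]
ee_rot: [[-0.0, -0.067, 0.998], [-0.0, 0.998, 0.067], [-1.0, -0.0, -0.0]]
contact_force: [-2.7, 0.1, -1.9]
opening: 0.6
```

```bash
python3 - <<'E'
from h import *
D={}
for n in ['side','top']:
    D[n]=cam(n)
cv2.imwrite('pics/s3.png',cv2.resize(D['side'][0][120:240,270:450],None,fx=4,fy=4,interpolation=cv2.INTER_CUBIC));cv2.imwrite('pics/t3.png',cv2.resize(D['top'][0][95:230,230:390],None,fx=4.4,fy=4.4,interpolation=cv2.INTER_CUBIC))
s=bot.state(); print(s['time'],s['position'],s['contact_force'])
E
```

```text
5.325 [539.2333846   80.89583424  25.6792934 ] [-1.83307382  0.3395413  -1.104981  ]
```

View pics/s3.png

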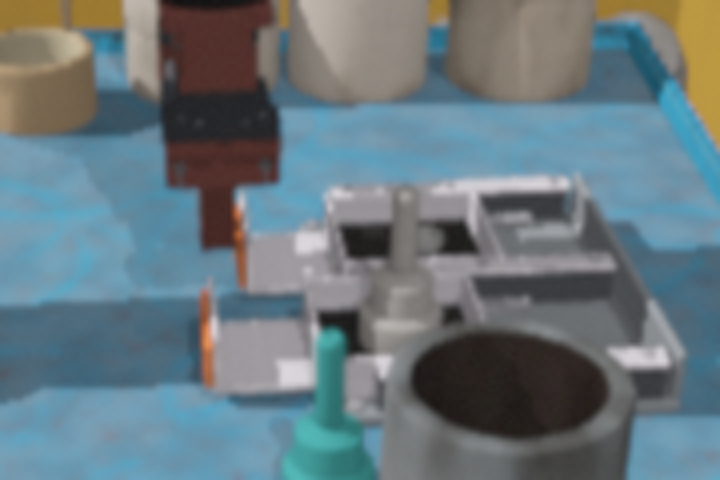

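View pics/t3.png

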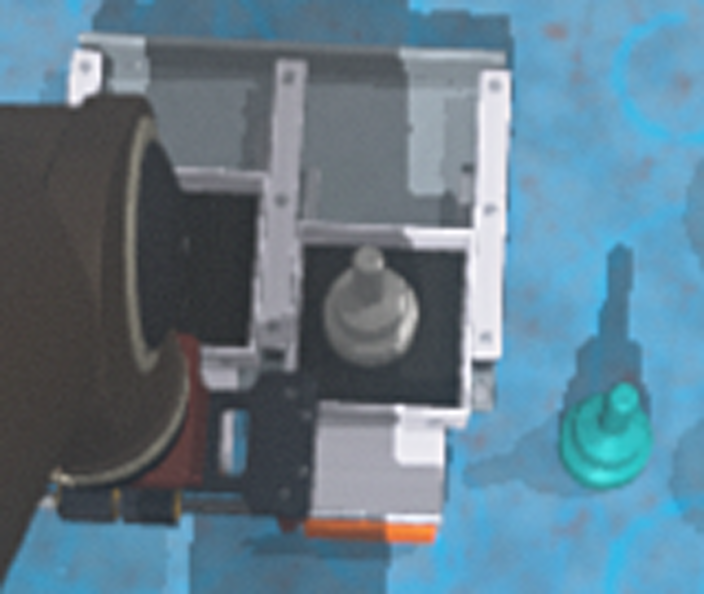

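Emit:
play_rows(
  commands=[
    {"dp": [0,0,2],"yaw": 0,"gripper": 1},
    {"dp": [0,0,4],"yaw": 0,"gripper": 1},
    {"dp": [0,0,6],"yaw": 0,"gripper": 1},
    {"dp": [0,0,8],"yaw": 0,"gripper": 1},
  ],
)

```text
time: 5.82
position: [547.1, 81.4, 25.7]
ee_rot: [[0.0, -0.067, 0.998], [0.0, 0.998, 0.067], [-1.0, 0.0, 0.0]]
contact_force: [-1.8, -0.6, 0.2]
opening: 0.4
```

Emit:
play_rows(
  commands=[
    {"dp": [0,0,2],"yaw": 0,"gripper": 1},
    {"dp": [0,0,4],"yaw": 0,"gripper": 1},
    {"dp": [0,0,6],"yaw": 0,"gripper": 1},
    {"dp": [0,0,6],"yaw": 0,"gripper": 1},
  ],
)

```text
time: 6.32
position: [553.3, 81.8, 25.7]
ee_rot: [[0.001, -0.067, 0.998], [0.0, 0.998, 0.067], [-1.0, -0.0, 0.001]]
contact_force: [-1.1, 1.1, -1.0]
opening: 0.5
```

Emit:
play_rows(
  commands=[
    {"dp": [0,0,2],"yaw": 0,"gripper": 1},
    {"dp": [0,0,4],"yaw": 0,"gripper": 1},
    {"dp": [0,0,5],"yaw": 0,"gripper": 1},
  ],
)

```text
time: 6.7
position: [554.0, 81.9, 25.4]
ee_rot: [[-0.008, -0.067, 0.998], [-0.0, 0.998, 0.067], [-1.0, 0.0, -0.008]]
contact_force: [-16.2, -1.2, 13.2]
opening: 0.4
```

The tray stopped and the force rose to 16 N, so it is at its home stop after about 41 mm of travel. I back off, lift, and cross to above the gap behind the right lip.

Emit:
play_rows(
  commands=[
    {"dp": [0,0,5],"yaw": 0,"gripper": 1},
    {"dp": [0,0,-12],"yaw": 0,"gripper": 1},
    {"dp": [0,0,-30],"yaw": 0,"gripper": 1},
    {"dp": [-25,0,-35],"yaw": 0,"gripper": 1},
    {"dp": [-60,0,-35],"yaw": 0,"gripper": 1},
    {"dp": [-80,-30,-30],"yaw": 0,"gripper": 1},
    {"dp": [-80,-65,-20],"yaw": 0,"gripper": 1},
    {"dp": [-80,-95,-10],"yaw": 0,"gripper": 1},
    {"dp": [-80,-114,-2],"yaw": 0,"gripper": 1},
    {"dp": [-80,-114,-2],"yaw": 0,"gripper": 1},
    {"dp": [-80,-114,-2],"yaw": 0,"gripper": 1},
  ],
)

```text
time: 8.07
position: [563.2, -30.3, 105.4]
ee_rot: [[-0.0, -0.068, 0.998], [0.001, 0.998, 0.068], [-1.0, 0.001, -0.0]]
contact_force: [-0.1, -0.1, 0.5]
opening: 0.6
```

```bash
python3 - <<'E'
from h import *
import pickle
D={}
for n in ['side','top','wrist']:
    D[n]=cam(n); cv2.imwrite(f'pics/{n}4.png',D[n][0])
pickle.dump(D,open('d4.pkl','wb'))
cv2.imwrite('pics/s4.png',cv2.resize(D['side'][0][120:240,270:450],None,fx=4,fy=4,interpolation=cv2.INTER_CUBIC));cv2.imwrite('pics/t4.png',cv2.resize(D['top'][0][95:230,230:390],None,fx=4.4,fy=4.4,interpolation=cv2.INTER_CUBIC))
s=bot.state(); print(s['time'],s['position'],s['contact_force'])
E
```

```text
8.225 [563.2261908  -30.24825951 105.53666058] [-0.27213651  0.43707569  0.2500348 ]
```

View pics/s4.png

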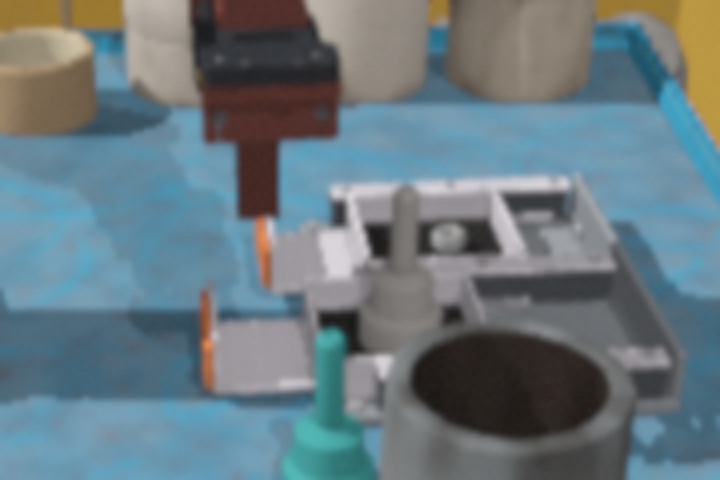

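View pics/t4.png

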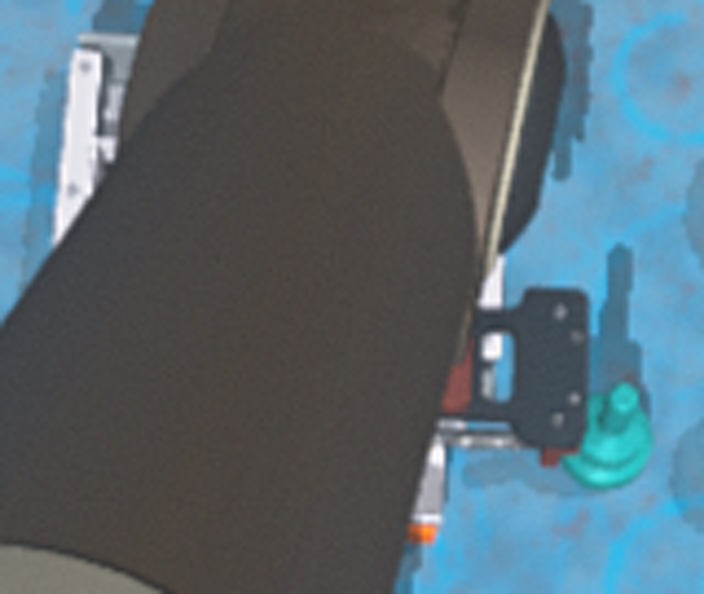

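View pics/wrist4.png

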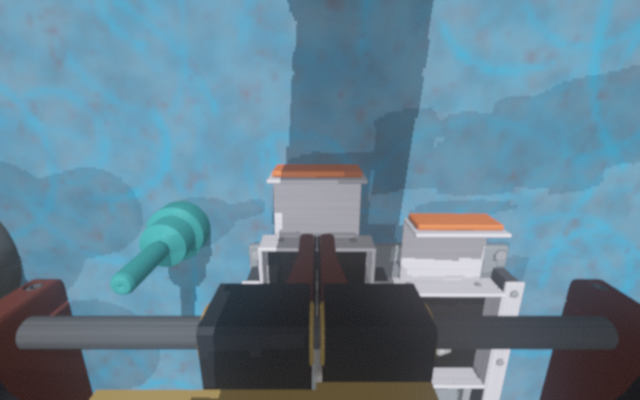

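Side view: the nut tray is home, the nut lies in its pan at (448,238), and the gauge stands upright. Wrist view: the right pad is at (318,171), its lip edge at row ~180, and the pan's front rim at row ~240. I check the gap and the clearance to the teal look-alike before descending.

```bash
python3 - <<'E'
from h import *
import pickle
D=pickle.load(open('d4.pkl','rb')); W=D['wrist'];S=D['side']
for k,p,z in [('lip L',(266,181),46),('lip R',(370,181),46),('rim',(262,240),36),('rimR',(375,239),36),('teal stem top',(122,284),98),('teal foot',(178,236),0),('left lip l',(404,236),46),('left lip r',(510,236),46)]: print(k,ray(W,p,z).round(1))
print('tip proj wrist',proj(W,[563,-30,105]), 'side teal top', ray(S,(330/4+270,330/4+120),98))
E
```

```text
lip L [539.4 -67.7  46. ]
lip R [534.4   5.8  46. ]
rim [589.8 -71.2  36. ]
rimR [582.9  17.   36. ]
teal stem top [ 595.4 -144.8   98. ]
teal foot [ 607.8 -152.3    0. ]
left lip l [574.7  36.   46. ]
left lip r [569.3 115.   46. ]
tip proj wrist [316.9408123  252.12815344] side teal top [ 599.04803945 -142.61970451   98.        ]
```

Emit:
play_rows(
  commands=[
    {"dp": [20,4,0],"yaw": 0,"gripper": 1},
    {"dp": [42,7,0],"yaw": 0,"gripper": 1},
    {"dp": [62,7,0],"yaw": 0,"gripper": 1},
    {"dp": [74,7,0],"yaw": 0,"gripper": 1},
    {"dp": [80,7,0],"yaw": 0,"gripper": 1},
    {"dp": [80,7,0],"yaw": 0,"gripper": 1},
  ],
)

```text
time: 8.98
position: [563.0, -24.6, 25.6]
ee_rot: [[-0.0, -0.067, 0.998], [0.0, 0.998, 0.067], [-1.0, 0.0, -0.0]]
contact_force: [0.4, -0.9, 0.1]
opening: 0.7
```

```bash
python3 - <<'E'
from h import *
import pickle
D={}
for n in ['side','wrist']:
    D[n]=cam(n)
cv2.imwrite('pics/s5.png',cv2.resize(D['side'][0][120:240,270:450],None,fx=4,fy=4,interpolation=cv2.INTER_CUBIC));cv2.imwrite('pics/w5.png',D['wrist'][0])
s=bot.state(); print(s['time'],s['position'],s['contact_force'])
E
```

```text
9.075 [563.43829556 -24.71341378  26.21575188] [-0.55737695  0.27425846 -0.08819215]
```

View pics/s5.png

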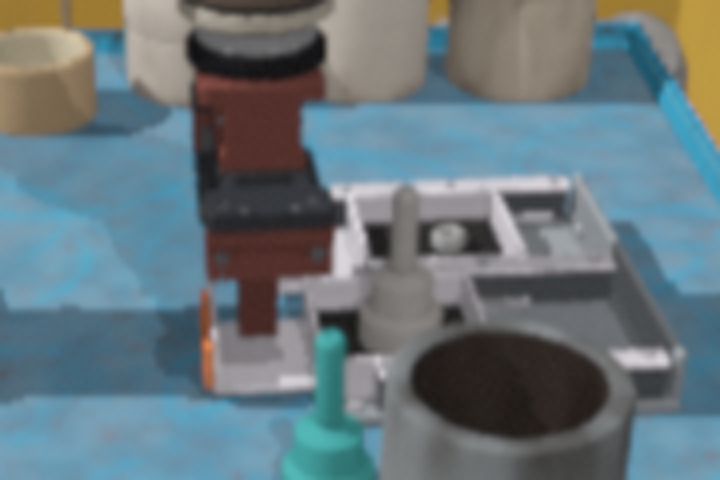

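View pics/w5.png

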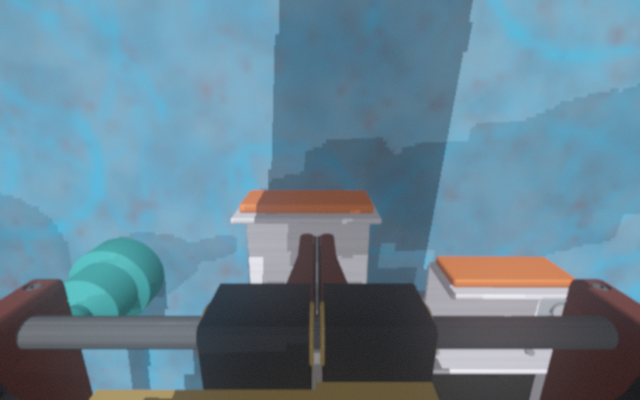

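The fingertip is behind the lip with no contact. I draw out slowly; about 13 mm to contact, then about 73 mm of travel expected.

Emit:
play_rows(
  commands=[
    {"dp": [0,0,-3],"yaw": 0,"gripper": 1},
    {"dp": [0,0,-6],"yaw": 0,"gripper": 1},
    {"dp": [0,0,-8],"yaw": 0,"gripper": 1},
    {"dp": [0,0,-10],"yaw": 0,"gripper": 1},
    {"dp": [0,0,-12],"yaw": 0,"gripper": 1},
    {"dp": [0,0,-14],"yaw": 0,"gripper": 1},
    {"dp": [0,0,-16],"yaw": 0,"gripper": 1},
    {"dp": [0,0,-18],"yaw": 0,"gripper": 1},
    {"dp": [0,0,-20],"yaw": 0,"gripper": 1},
    {"dp": [0,0,-23],"yaw": 0,"gripper": 1},
    {"dp": [0,0,-26],"yaw": 0,"gripper": 1},
    {"dp": [0,0,-29],"yaw": 0,"gripper": 1},
  ],
)

```text
time: 10.58
position: [533.9, -26.6, 25.7]
ee_rot: [[0.0, -0.067, 0.998], [0.0, 0.998, 0.067], [-1.0, 0.0, 0.0]]
contact_force: [2.3, 0.2, -1.2]
opening: 0.8
```

```bash
python3 - <<'E'
from h import *
c=cam('side')
cv2.imwrite('pics/s6.png',cv2.resize(c[0][120:240,270:450],None,fx=4,fy=4,interpolation=cv2.INTER_CUBIC))
s=bot.state(); print(s['time'],s['position'],s['contact_force'])
E
```

```text
10.625 [533.44034054 -26.67015614  25.66846444] [2.12618159 0.77935229 0.7924974 ]
```

View pics/s6.png

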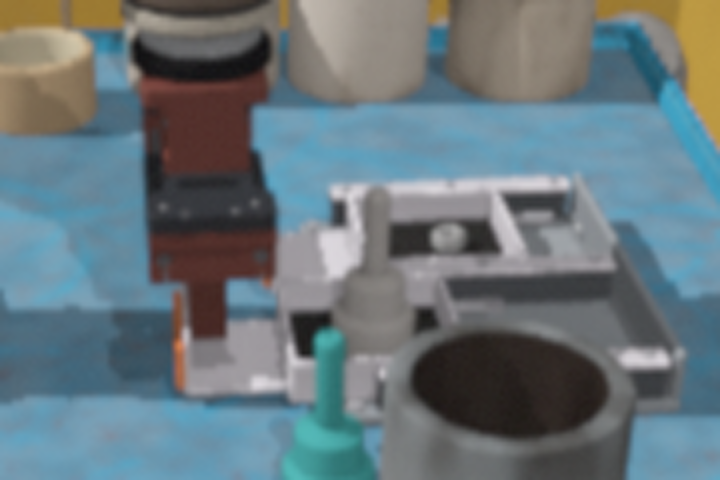

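The lip is hooked at about 2 N, the gauge is upright and riding along, and the left tray has not moved. Continuing.

Emit:
play_rows(
  commands=[
    {"dp": [0,0,-2],"yaw": 0,"gripper": 1},
    {"dp": [0,0,-5],"yaw": 0,"gripper": 1},
    {"dp": [0,0,-8],"yaw": 0,"gripper": 1},
    {"dp": [0,0,-11],"yaw": 0,"gripper": 1},
    {"dp": [0,0,-14],"yaw": 0,"gripper": 1},
    {"dp": [0,0,-17],"yaw": 0,"gripper": 1},
    {"dp": [0,0,-20],"yaw": 0,"gripper": 1},
    {"dp": [0,0,-23],"yaw": 0,"gripper": 1},
    {"dp": [0,0,-26],"yaw": 0,"gripper": 1},
    {"dp": [0,0,-29],"yaw": 0,"gripper": 1},
    {"dp": [0,0,-32],"yaw": 0,"gripper": 1},
    {"dp": [0,0,-35],"yaw": 0,"gripper": 1},
  ],
)

```text
time: 12.12
position: [499.0, -29.0, 25.7]
ee_rot: [[0.0, -0.067, 0.998], [0.0, 0.998, 0.067], [-1.0, 0.0, 0.0]]
contact_force: [2.5, 1.0, 0.3]
opening: 0.5
```

Emit:
play_rows(
  commands=[
    {"dp": [0,0,-2],"yaw": 0,"gripper": 1},
    {"dp": [0,0,-4],"yaw": 0,"gripper": 1},
    {"dp": [0,0,-6],"yaw": 0,"gripper": 1},
    {"dp": [0,0,-8],"yaw": 0,"gripper": 1},
    {"dp": [0,0,-10],"yaw": 0,"gripper": 1},
  ],
)

```text
time: 12.75
position: [489.1, -29.6, 25.7]
ee_rot: [[0.0, -0.067, 0.998], [0.0, 0.998, 0.067], [-1.0, 0.0, 0.0]]
contact_force: [2.1, 0.9, 0.0]
opening: 0.4
```

Emit:
play_rows(
  commands=[
    {"dp": [0,0,-2],"yaw": 0,"gripper": 1},
    {"dp": [0,0,-4],"yaw": 0,"gripper": 1},
    {"dp": [0,0,-6],"yaw": 0,"gripper": 1},
  ],
)

```text
time: 13.12
position: [483.1, -30.0, 25.6]
ee_rot: [[0.0, -0.067, 0.998], [0.0, 0.998, 0.067], [-1.0, 0.0, 0.0]]
contact_force: [1.6, 1.6, 0.8]
opening: 0.1
```

Emit:
play_rows(
  commands=[
    {"dp": [0,0,-2],"yaw": 0,"gripper": 1},
    {"dp": [0,0,-4],"yaw": 0,"gripper": 1},
  ],
)

```text
time: 13.38
position: [481.7, -30.2, 25.9]
ee_rot: [[0.005, -0.067, 0.998], [-0.0, 0.998, 0.067], [-1.0, -0.001, 0.005]]
contact_force: [12.7, 3.0, -8.7]
opening: 0.5
```

The tray stopped and the force rose to 13 N. I confirm the stop with a slight extra pull, ease off into the gap, then lift clear.

Emit:
play_rows(
  commands=[
    {"dp": [0,0,-1],"yaw": 0,"gripper": 1},
    {"dp": [0,0,-1],"yaw": 0,"gripper": 1},
  ],
)

```text
time: 13.62
position: [481.7, -30.2, 26.1]
ee_rot: [[0.007, -0.068, 0.998], [-0.0, 0.998, 0.068], [-1.0, -0.001, 0.007]]
contact_force: [11.8, 2.0, -9.3]
opening: 0.2
```

Emit:
play_rows(
  commands=[
    {"dp": [0,0,7],"yaw": 0,"gripper": 1},
    {"dp": [0,0,15],"yaw": 0,"gripper": 1},
    {"dp": [0,0,15],"yaw": 0,"gripper": 1},
    {"dp": [-20,0,15],"yaw": 0,"gripper": 1},
    {"dp": [-50,0,15],"yaw": 0,"gripper": 1},
    {"dp": [-80,0,15],"yaw": 0,"gripper": 1},
    {"dp": [-115,0,15],"yaw": 0,"gripper": 1},
    {"dp": [-150,0,10],"yaw": 0,"gripper": 1},
    {"dp": [-180,0,0],"yaw": 0,"gripper": 1},
    {"dp": [-190,0,0],"yaw": 0,"gripper": 1},
  ],
)

```text
time: 14.88
position: [478.1, -30.6, 217.0]
ee_rot: [[0.002, -0.067, 0.998], [0.001, 0.998, 0.067], [-1.0, 0.0, 0.002]]
contact_force: [0.3, -0.0, 0.6]
opening: 0.3
```

Emit:
play_rows(
  commands=[
    {"dp": [0,45,-10],"yaw": 0,"gripper": 1},
    {"dp": [0,95,-20],"yaw": 0,"gripper": 1},
    {"dp": [0,145,-30],"yaw": 0,"gripper": 1},
    {"dp": [0,195,-40],"yaw": 0,"gripper": 1},
    {"dp": [0,245,-50],"yaw": 0,"gripper": 1},
    {"dp": [0,290,-60],"yaw": 0,"gripper": 1},
    {"dp": [0,320,-60],"yaw": 0,"gripper": 1},
    {"dp": [0,320,-60],"yaw": 0,"gripper": 1},
  ],
)

```text
time: 15.88
position: [395.7, 286.8, 214.3]
ee_rot: [[-0.002, -0.071, 0.997], [-0.001, 0.997, 0.071], [-1.0, -0.001, -0.002]]
contact_force: [0.5, 0.0, 0.0]
opening: 0.9
```

```bash
python3 - <<'E'
from h import *
import pickle
D={}
for n in ['side','top']:
    D[n]=cam(n); cv2.imwrite(f'pics/{n}7.png',D[n][0])
pickle.dump(D,open('d7.pkl','wb'))
cv2.imwrite('pics/s7.png',cv2.resize(D['side'][0][140:250,280:450],None,fx=4.5,fy=4.5,interpolation=cv2.INTER_CUBIC));cv2.imwrite('pics/t7.png',cv2.resize(D['top'][0][95:245,230:390],None,fx=4,fy=4,interpolation=cv2.INTER_CUBIC))
s=bot.state(); print(s['time'],s['position'],s['contact_force'])
E
```

```text
15.975 [396.70012884 283.96872009 214.59147623] [-0.09827667  0.47925031 -0.48925939]
```

View pics/t7.png

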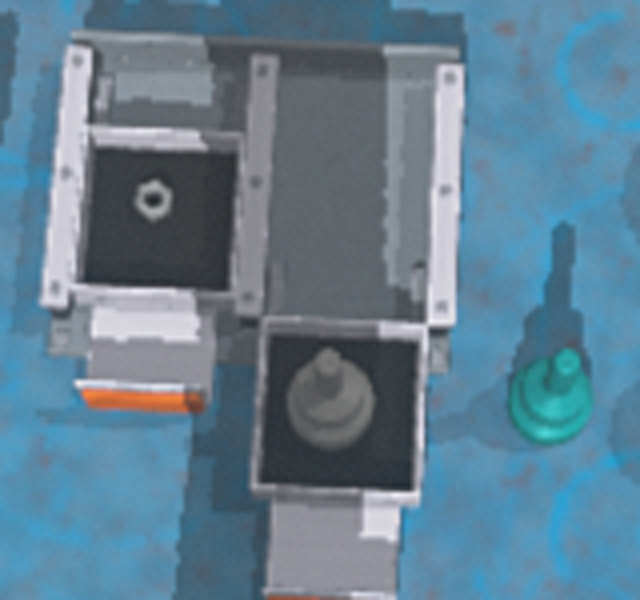

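View pics/s7.png

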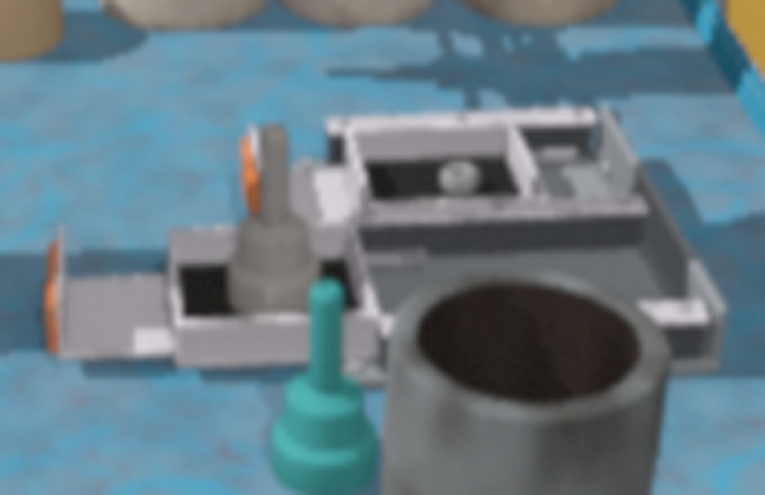

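View pics/top7.png

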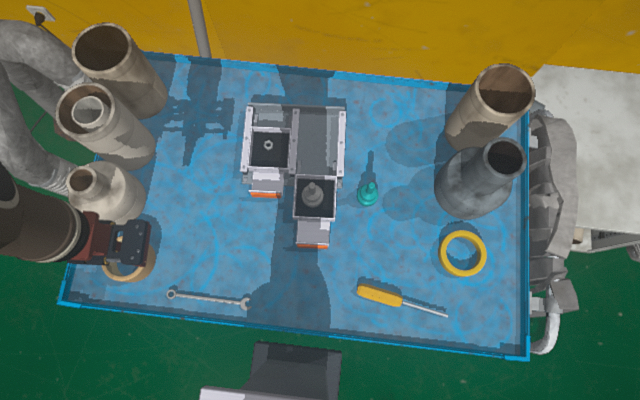

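```bash
python3 - <<'E'
from h import *
import pickle
T=pickle.load(open('d7.pkl','rb'))['top']
hsv=cv2.cvtColor(T[0],cv2.COLOR_BGR2HSV)
m=((hsv[...,0]<14)&(hsv[...,1]>130)&(hsv[...,2]>90)).astype('uint8'); m[:,:240]=0;m[:,345:]=0
n,l,st,ce=cv2.connectedComponentsWithStats(m); r=[]
for i in range(1,n):
    if st[i,4]>15: p=ray(T,ce[i],26); r.append(p[0]*.9977+p[1]*.067); print(ce[i],p.round(1),r[-1])
print(r[0]-r[1])
f=lambda x,y:(x/4+230,y/4+95)
a=ray(T,f(87,128),36);b=ray(T,f(262,320),36); u=np.array([.9977,.067,0]); print('pan diff',(a-b)@u)
a=ray(T,f(165,388),46);b=ray(T,f(330,594),46); print('lip diff',(a-b)@u)
s=bot.state();print(np.abs(s['joint_velocities']).max())
E
```

```text
[264.46153846 194.75961538] [568.3  82.1  26. ] 572.4814273960457
[312.71212121 245.81818182] [466.5 -39.4  26. ] 462.793877168945
109.68755022710064
pan diff 110.92305917174252
lip diff 109.33131849851644
0.017779559668861494
```

The slides differ by 109–111 mm, which matches home plus fully out (110 mm). Handing in.

```bash
python3 -c "
from station import bot
print(bot.sign_off())"
```

```text
the job is handed in; nothing more can be done
None
```

I pushed the left tray (the one with only the nut) fully home with the shut fingertips. Then I hooked them behind the right tray's lip and drew the gauge tray out to its stop. I gripped nothing, and the job was handed in at about 16 s of the 48 s allowed.

- **Stops:** each move ended in a firm stop, at 16 N for the push and 13 N for the pull. The two trays' slides now differ by 109–111 mm, measured on pads, pans and lips, against the expected 110 mm.
- **Objects:** in the last pictures the gauge stands upright in its tray and the nut lies flat in its own. The screwdriver and the teal look-alike are where they were.
- **Robot:** the arm is well clear of everything, with near-zero contact force.
- **Disagreements:** no check failed. The wrist view put the right lip about 3–5 mm nearer the robot on a second look, so I relied on the contact force rather than on position.

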